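# Slide a power module along the rail into the corner pocket of its test fixture

### The arm

A 6-joint arm with a two-finger parallel gripper is mounted at the origin on the work surface. World frame = base frame: x ahead of the robot, y to its left, z up, the work surface at z = 0. Lengths are in m, angles in rad, forces in N, time in s.
With the tool pointing down it reaches from about 0.2 to 0.875 m from the base axis. Payload 3.4 kg.
Tool frame: the origin (TCP) lies between the finger pads; the fingertips stand 25 mm ahead of it and the grasp point (between the pads) lies 6 mm ahead of it (r.nose_length is the z of the fingertips in the tool frame, in m); z points along the fingers, x is the direction in which the jaws open and shut, and the axes are right-handed (so a half turn about z gives the same grasp; the last joint's range is limited). The gripper opens to 94 mm and grips with 3 to 60 N. Pads are 16 mm wide; open, the fingers measure 119 mm over their backs; the gripper's body (75 mm by 177 mm) begins 78 mm behind the grasp point.
Start: joints at [-1.342, 0.276, 1.505, -0, 1.361, -0.121], TCP at [0.197, -0.54, 0.23] pointing down, gripper open.
Joint ranges: [-2.89, 2.89], [-0.75, 2.08], [0.22, 2.7], [-1.18, 4.32], [0.11, 2.71], [-2.7, 2.7]. Speed limits (rad/s): [2.57, 2.57, 3.14, 3.14, 3.14, 3.14].

### API

Orientations are given as a unit quaternion [w, x, y, z].
In Python, from plant import r, gripper_to, inverse_kinematics, vision, models, telemetry gives the robot as it stands. Calls block until the motion is done:
- r.move_to(position, orientation): joint-space move of the TCP to a pose.
- r.move_l(position, rot=None, vel=0.15, guard=None): straight line of the TCP; rot=None keeps the orientation; vel is the mean speed in m/s. With guard (N) it stops when the force on the tool has changed by that much, and returns True; else False.
- r.movej(angles): joint-space move.
- gripper_to(opening, f_grip=None): finger opening in m; f_grip is the grip in N (None keeps the last); returns when the fingers have stopped.
- r.hold(seconds).
- inverse_kinematics(position, orientation): joint angles nearest the present ones, or None.
- vision.snapshot(name): name is "scene" or "side" or "wrist"; returns the picture (420x560x3 uint8, red, green, blue); there is no depth.
- vision.get_calibration(name): a dict with "fx", "fy", "cx", "cy" (pixels), "D" ([k1, k2, p1, p2, k3] as OpenCV has them; the pictures are not rectified), "position" and "orientation" of the camera in the world. Camera axes: x right, y down, z forward; pixel columns grow to the right and rows downward; lengths in m; the calibration is good to about 2 mm. A picture is of the moment at which its call begins: read the wrist's pose just before it. get_calibration takes no time and is no camera call; for the wrist camera it gives the pose at the moment of the call.
A pose or a line that the arm cannot do raises r.PlanningError and nothing moves.
- r.sign_off(): hands the job in, once; it reports no verdict.
Trained networks look in the newest picture that a camera, given by its name, has taken for a name from the list of things; names that differ only in an ending like _2 or _b are one class to them, and where a whole thing is asked for, a point or a joint stands for the part that bears it (a point fixed in the world has none). Each returns a list of dicts, best first, with "score" (0 to 1); they miss things now and then, are a little off and sometimes report something else, mostly with a low value. They report only what shows in the picture. A call takes as long as a camera call. They do not tell look-alikes from the thing itself.
- models.boxes_of(thing, camera): "at" ([x, y, z] in m, in world coordinates, good to about 4 mm: the middle of the surface that is visible of it).
- models.regions_of(thing, camera): "pixels" (420x560 bool, what is visible of it).
- models.mark_of(thing, camera): "at" ([x, y, z] in m, in world coordinates, good to about 4 mm: a listed point, or the origin of a listed thing).
Readings, each from a call of its own:
- telemetry.current_t(): time.
- telemetry.current_joints(): joint angles.
- telemetry.current_dq(): joint speeds.
- telemetry.current_joint_efforts(): joint torques, N m.
- telemetry.current_ee_pos(): TCP position.
- telemetry.current_tool_rot(): TCP orientation.
- telemetry.current_wrist_force(): force on the tool from outside, world axes, zero at the start.
- telemetry.current_torque(): the same for the moment, N m.
- telemetry.current_opening(): finger opening in m.
Only numpy, scipy, OpenCV 4.12 (cv2) and the standard library are available. Lean on these libraries where they do the work, as an engineer would, in place of code of your own. Each camera call takes 0.05 s, during which the arm holds its last target. There are 200 camera calls.

### The job

On the test fixture, push the finned power module with the fingertips flat against the long rail, then, keeping it against the rail, slide it along into the corner pocket until it is fully home against both the rail and the end stop, and leave it there. Only push it: do not pick it up, lift it or tip it. Leave everything else on the bench where it is.

Things in the scene. Friction and masses are not known exactly. Their poses are not given: they have to be found in the camera images.
- fixture: Aluminium plate fixed to the bench, 150 mm (x) by 300 mm (y), 8 mm thick; origin: centre of its underside, z up. Other entries' offsets are in this frame. Turned up to 0.35 rad on the bench. Steel bars 14 mm high stand on it (tops 22 mm above the bench): a long rail on the side away from the robot, an end stop across the +y end and a short lip; they form a corner pocket, open only to -y.
- rail_face (a point): Middle of the rail's inner face, at plate level: x = +55, y = 0 mm of the fixture. The rail runs straight along the fixture's y from -145 to +145 mm and is 12 mm thick. Axes as the fixture's.
- stop_face (a point): Middle of the end stop's inner face where it closes the pocket, at plate level: x = +34, y = +125 mm of the fixture. Axes as the fixture's.
- lip_end (a point): Where the lip's straight inner face begins, at plate level: x = +14, y = +101 mm of the fixture; it runs on to the stop, 41 mm from the rail, 10 mm thick. Before it the mouth flares away from the rail, out to x = +6, y = +86 mm. Axes as the fixture's.
- home (a point): Point on the plate's upper face, 8 mm above the bench, in the corner pocket (x = +36, y = +103 mm of the fixture): where the module's origin lies when it is fully home. Axes as the fixture's.
- module: Power module: loose black block, aluminium fins on top along its y; 38 mm (x) by 44 mm (y), 22 mm high, about 80 g; origin: centre of its underside. Starts flat on the plate, 30 to 65 mm short of the rail in the -y half, turned up to 0.45 rad to the fixture. Home, its y lies along the rail and 20 mm of it stand out of the lip's straight part towards -y. It slides easily when its sides are pushed.
- capacitor: Bystander: upright blue can, 22 mm diameter, 34 mm high, loose on the plate near its +y end, on the side away from the rail; origin at the centre of its underside. Not to be moved.
- core: Bystander: grey ring, 28 mm outside diameter, 12 mm high, loose on the plate a little towards +y of its middle, on the side away from the rail; origin at the centre of its underside. Not to be moved.
- meter: Bystander: yellow hand meter lying flat, 150 x 75 x 38 mm, left or right of the fixture; origin at the centre of its underside.
- tray: Bystander: grey compartment tray of small parts, 140 x 90 x 30 mm, left or right of the fixture; origin at the centre of its underside.
- driver: Bystander: screwdriver, 170 mm long, lying on the bench nearer the robot, to its right; its x lies along it.
- postbox: Bystander: black box 70 x 100 x 30 mm with three binding posts, 46 mm high over all, on the bench nearer the robot, to its left; origin at the centre of its underside.
There are look-alikes about, which are no part of the job. What is meant by the module is not orange or turquoise, and is the larger of those in its own colour.

How it is judged:
On the way:
1. the module lies flat against the rail (within 3.5 mm and 0.1 rad), still short of the pocket (x of module in the frame of fixture above 0.0325 m and y of module in the frame of fixture below 0.05 m and angle between the y axis of module and the y axis of fixture, either way round below 0.1 rad), for 0.1 s.
At the end, for the whole second after the job is handed in: the module lies flat on the plate in the corner pocket, within 3.5 mm of the rail and 3 mm of the end stop, square to them within 0.08 rad, at rest and let go (x of module in the frame of fixture above 0.0325 m and y of module in the frame of fixture above 0.1 m and z of module in the frame of fixture below 0.01 m and angle between the y axis of module and the y axis of fixture, either way round below 0.08 rad and angle between module's own z axis and vertical below 0.05 rad and linear speed of module below 0.01 m/s); the robot touches nothing.
It fails at once if the module is lifted more than 6 mm off the plate (z of module in the frame of fixture above 0.014 m).
It fails at once if the module is tipped by more than 0.25 rad (angle between module's own z axis and vertical above 0.25 rad).
It fails at once if the module leaves the rail by more than 10 mm on the last 50 mm of its way to the pocket (y of module in the frame of fixture above 0.05 m and x of module in the frame of fixture below 0.026 m).
It fails at once if another thing on the bench is moved by more than 15 mm (distance of any of capacitor, core, meter, tray, driver, postbox from where it was at the start of the episode above 0.015 m).
It also fails if it takes over 51 s, if anything falls off the work surface, if the arm or the gripper's body presses on something with over 40 N, if the wrist force passes 120 N, or if a joint passes its speed limit or range.

## Working session

There is one attempt and no reset: what is moved stays moved. The work goes in short steps, each a Python script; the robot and the scene stay as the last script left them, time stands still between calls to the robot, and variables do not carry over. Pictures are saved under pics/ and viewed, about 8 in all and at most 12, crops included, and the job is handed in when it is done.

```bash
mkdir -p pics; ls; python3 - <<'E'
from plant import r, vision, models, telemetry
import cv2
for c in ["scene","side"]:
    im=vision.snapshot(c); cv2.imwrite(f"pics/{c}0.png",im[:,:,::-1])
    k=vision.get_calibration(c); print(c,{a:(b if isinstance(b,(int,float)) else [round(float(x),4) for x in b]) for a,b in k.items()})
    for t in ["rail_face","stop_face","lip_end","home","module","fixture","capacitor","core"]:
        print(t,[(round(d["score"],2),[round(float(x),4) for x in d["at"]]) for d in models.mark_of(t,c)])
print(telemetry.current_t(), r.nose_length)
E
```

```text
pics
scene {'fx': 472.4067439170767, 'fy': 472.4067439170767, 'cx': 280.3407866390714, 'cy': 207.96046803542728, 'D': [-0.0434, 0.0, 0.0, 0.0, 0.0], 'position': [0.8491, -0.6606, 0.9867], 'orientation': [-0.324, 0.9076, 0.2539, -0.0821]}
rail_face [(0.59, [0.6087, 0.0709, 0.0066])]
stop_face [(0.88, [0.5505, 0.1795, 0.0069])]
lip_end [(0.67, [0.5435, 0.1499, 0.0095]), (0.65, [0.5351, -0.3848, -0.0024])]
home [(0.8, [0.5623, 0.1609, 0.0066])]
module [(0.71, [0.4603, -0.194, -0.001]), (0.59, [0.5395, -0.1659, 0.0024]), (0.54, [0.5587, -0.015, 0.0104]), (0.52, [0.3789, 0.0615, -0.0009])]
fixture [(0.76, [0.5601, 0.0481, 0.0003])]
capacitor [(0.49, [0.4828, 0.1329, 0.0103])]
core [(0.71, [0.5618, 0.0483, -0.0005]), (0.38, [0.492, 0.078, 0.0089])]
side {'fx': 434.2318853375205, 'fy': 434.2318853375205, 'cx': 277.4089257867125, 'cy': 201.47280478166923, 'D': [0.0205, 0.0, 0.0, 0.0, 0.0], 'position': [0.0157, 0.7591, 0.7626], 'orientation': [0.1215, -0.2498, 0.8688, -0.41]}
rail_face [(0.59, [0.6105, 0.0701, 0.0075])]
stop_face [(0.91, [0.5469, 0.1824, 0.0071])]
lip_end [(0.58, [0.5388, 0.1506, 0.0099])]
home [(0.62, [0.5624, 0.1591, 0.0103]), (0.25, [0.3385, -0.2788, -0.0001]), (0.23, [0.3341, 0.2225, -0.0025])]
module [(0.8, [0.5594, -0.0108, 0.0048]), (0.65, [0.3779, 0.0651, -0.0025]), (0.55, [0.5428, -0.1698, -0.0037]), (0.5, [0.4569, -0.1933, -0.0006])]
fixture [(0.97, [0.5582, 0.0524, 0.0003])]
capacitor [(0.69, [0.4805, 0.13, 0.0049]), (0.42, [0.5616, 0.1626, 0.0126])]
core [(0.44, [0.4882, 0.0746, 0.0058])]
0.9 0.025
```

View pics/scene0.png

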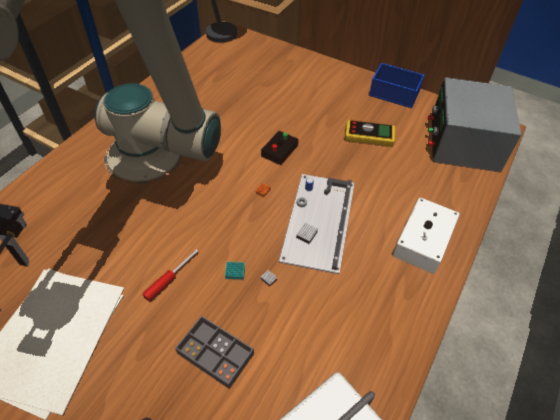

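View pics/side0.png

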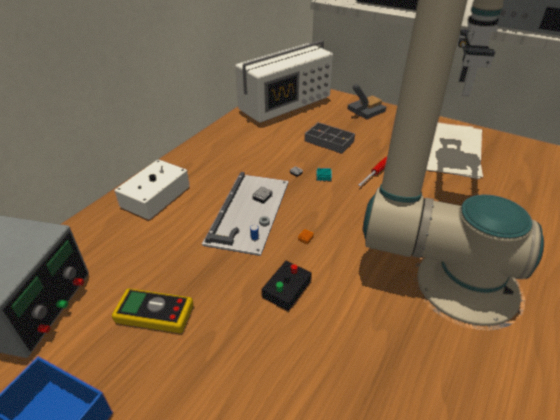

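The module on the plate is at scene (306,233) / side (262,194), about (0.559,-0.013). The smaller grey one and the orange and turquoise ones lie off the plate. I'll fit the fixture pose next and take a wrist close-up.

```bash
cat > h.py <<'E'
import numpy as np, cv2
from scipy.spatial.transform import Rotation as R
from plant import r, gripper_to, inverse_kinematics, vision, models, telemetry
OFF={"rail_face":(.055,0),"stop_face":(.034,.125),"lip_end":(.014,.101),"home":(.036,.103),"fixture":(0,0)}
def fit(P,Q):  # P fixture pts -> Q world
    P=np.array(P);Q=np.array(Q);p=P-P.mean(0);q=Q-Q.mean(0)
    th=np.arctan2((p[:,0]*q[:,1]-p[:,1]*q[:,0]).sum(),(p*q).sum())
    c,s=np.cos(th),np.sin(th); t=Q.mean(0)-np.array([[c,-s],[s,c]])@P.mean(0)
    return t,th,(P@np.array([[c,-s],[s,c]]).T+t-Q)
def rot(yaw): # tool down, tool x at yaw in world
    q=(R.from_euler('z',yaw)*R.from_euler('x',np.pi)).as_quat(); return [q[3],q[0],q[1],q[2]]
def proj(cam,pts):
    k=cam; q=k["orientation"]; Rc=R.from_quat([q[1],q[2],q[3],q[0]])
    X=Rc.inv().apply(np.atleast_2d(pts)-np.array(k["position"]))
    K=np.array([[k["fx"],0,k["cx"]],[0,k["fy"],k["cy"]],[0,0,1]])
    return cv2.projectPoints(X,np.zeros(3),np.zeros(3),K,np.array(k["D"]))[0][:,0]
def unproj(k,uv,z):
    K=np.array([[k["fx"],0,k["cx"]],[0,k["fy"],k["cy"]],[0,0,1]])
    n=cv2.undistortPoints(np.array(uv,float).reshape(-1,1,2),K,np.array(k["D"]))[:,0]
    q=k["orientation"];d=R.from_quat([q[1],q[2],q[3],q[0]]).apply(np.c_[n,np.ones(len(n))]);c=np.array(k["position"])
    return c+d*((z-c[2])/d[:,2])[:,None]
E
python3 - <<'E'
from h import *
P=[OFF[k] for k in ("rail_face","stop_face","lip_end","home","fixture")]*2
Q=[(.6087,.0709),(.5505,.1795),(.5435,.1499),(.5623,.1609),(.5601,.0481),(.6105,.0701),(.5469,.1824),(.5388,.1506),(.5624,.1591),(.5582,.0524)]
t,th,e=fit(P,Q); print(t,th,np.abs(e).max(0))
# view pose: tool x along fixture x or y
for yaw in (th,th+np.pi/2,th-np.pi/2):
    print(yaw,inverse_kinematics([t[0]-.03,t[1],.33],rot(yaw)))
r.move_to([t[0]-.03,t[1],.33],rot(th-np.pi/2))
k=vision.get_calibration("wrist"); im=vision.snapshot("wrist"); print(k, telemetry.current_t())
cv2.imwrite("pics/w0.png",im[:,:,::-1])
for n in ["rail_face","stop_face","lip_end","home","module","fixture","capacitor","core"]:
    print(n,[(round(d["score"],2),[round(float(x),4) for x in d["at"]]) for d in models.mark_of(n,"wrist")])
E
```

```text
[0.55918756 0.05113373] 0.3296562320154136 [0.00399206 0.00303373]
0.3296562320154136 [-3.45822332e-02  1.69551494e-01  1.40536729e+00 -4.44089210e-16
  1.56667387e+00 -3.64238465e-01]
1.90045255881031 [-0.03458223  0.16955149  1.40536729  0.          1.56667387 -1.93503479]
-1.241140094779483 [-3.45822332e-02  1.69551494e-01  1.40536729e+00 -4.44089210e-16
  1.56667387e+00  1.20655786e+00]
{'fx': 320.179149899258, 'fy': 320.179149899258, 'cx': 278.93832348484665, 'cy': 206.2500039345994, 'D': array([-0.07449773,  0.        ,  0.        ,  0.        ,  0.        ]), 'position': array([0.60820715, 0.07651311, 0.48451378]), 'orientation': array([ 0.11728801,  0.80508169, -0.57537541, -0.08384596])} 3.3833
rail_face [(0.93, [0.6091, 0.0732, 0.0079])]
stop_face [(0.8, [0.5523, 0.1787, 0.0084])]
lip_end [(0.63, [0.54, 0.1527, 0.0095]), (0.54, [0.5635, 0.1594, 0.0083])]
home [(0.6, [0.5598, 0.1595, 0.0092]), (0.34, [0.5398, -0.3869, -0.0002])]
module [(0.9, [0.4592, -0.1946, -0.0057]), (0.87, [0.5381, -0.1688, 0.0053]), (0.8, [0.3773, 0.0595, 0.0089]), (0.57, [0.5561, -0.0129, 0.0083]), (0.31, [0.5608, 0.1591, 0.0088])]
fixture [(0.91, [0.5583, 0.0494, 0.0033])]
capacitor [(0.65, [0.4845, 0.1324, 0.0072])]
core [(0.54, [0.4941, 0.0717, 0.0095])]
```

View pics/w0.png

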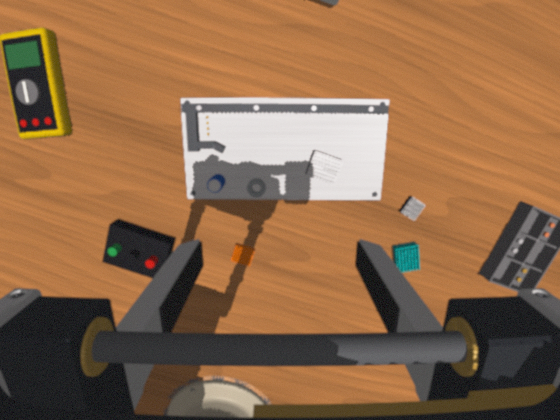

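The wrist view shows the plate with corners near (181,99), (389,100), (381,201) and (187,199). The rail is at the top, the pocket at upper left, and the module near (325,166). I'll check this with an overlay.

```bash
python3 - <<'E'
from h import *
k=vision.get_calibration("wrist"); im=cv2.imread("pics/w0.png")
W=unproj(k,[(389,100),(181,99),(187,199.5),(381,201)],.008)[:,:2]
t,th,e=fit([(.075,-.15),(.075,.15),(-.075,.15),(-.075,-.15)],W)
print(t,th,e)
P=[OFF[n] for n in ("rail_face","stop_face","lip_end","home","fixture")]*3
Q=[(.6087,.0709),(.5505,.1795),(.5435,.1499),(.5623,.1609),(.5601,.0481),(.6105,.0701),(.5469,.1824),(.5388,.1506),(.5624,.1591),(.5582,.0524),(.6091,.0732),(.5523,.1787),(.54,.1527),(.5598,.1595),(.5583,.0494)]
t2,th2,e=fit(P,Q);print(t2,th2)
def draw(im,k,t,th,s,x0,y0,col):
    c,sn=np.cos(th),np.sin(th);M=np.array([[c,-sn],[sn,c]])
    for poly,z in [([(.075,-.15),(.075,.15),(-.075,.15),(-.075,-.15)],.008),([(.055,-.145),(.055,.125),(.014,.125),(.014,.101),(.006,.086)],.022)]:
        p=(proj(k,np.c_[np.array(poly)@M.T+t,np.full(len(poly),z)])-[x0,y0])*s
        cv2.polylines(im,[np.int32(p)],False,col,1)
s=3.3;x0,y0=170,80
o=cv2.resize(im[80:220,170:400],None,fx=s,fy=s,interpolation=cv2.INTER_CUBIC)
draw(o,k,t,th,s,x0,y0,(0,0,255));draw(o,k,t2,th2,s,x0,y0,(0,200,0))
cv2.imwrite("pics/w0z.png",o)
E
```

```text
[0.55692011 0.05083358] 0.325006203631825 [[-8.63616886e-05 -8.34509279e-04]
 [ 1.69334582e-05  7.50700479e-04]
 [ 1.03519233e-05 -9.21324912e-04]
 [ 5.90763072e-05  1.00513371e-03]]
[0.55899962 0.05124353] 0.32837527754623796
```

View pics/w0z.png

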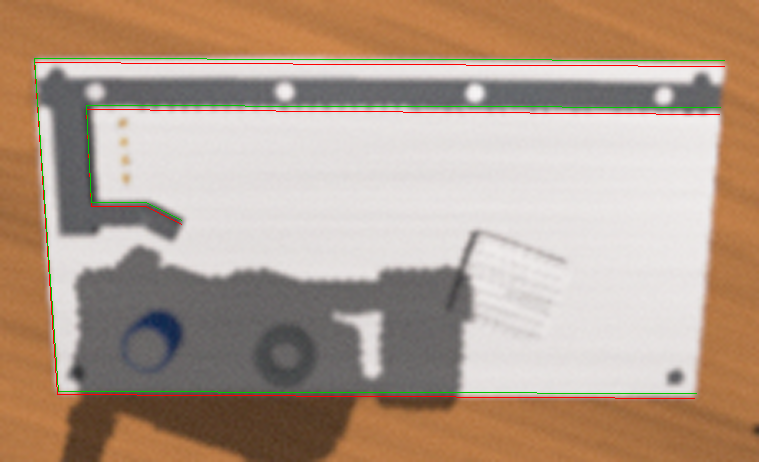

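```bash
cat >> h.py <<'E'
T=np.array([.5585,.0511]);TH=.3275
M=np.array([[np.cos(TH),-np.sin(TH)],[np.sin(TH),np.cos(TH)]])
def w(x,y,z): return [*(M@[x,y]+T),z]
def f(p): return (np.asarray(p)[...,:2]-T)@M
Z=.037
E
python3 - <<'E'
from h import *
k=vision.get_calibration("wrist")
c=np.array([(475,230),(567,261),(543,338),(450,307)])/3.3+[170,80]
F=f(unproj(k,c,.030)); print(F*1e3,F.mean(0)*1e3); 
print("sides",np.linalg.norm(np.roll(F,-1,0)-F,axis=1)*1e3, "ang",np.arctan2(*(F[0]-F[1])))
for z,yaw in ((.15,-np.pi/2),(.037,-np.pi/2)):
  for x,y in ((-.03,-.05),(.03,-.05)): print(inverse_kinematics(w(x,y,z),rot(TH+yaw)))
for y in(-.11,.07): print(inverse_kinematics(w(.036,y,.037),rot(TH)))
E
```

```text
[[  3.62327302 -40.68380164]
 [ -9.41499228 -80.94633125]
 [-43.45901476 -72.22785148]
 [-29.84216205 -30.8378931 ]] [-19.77322402 -56.17396937]
sides [42.32100723 35.14267144 43.572323   34.88376786] ang 0.3131744420896272
[-1.38190390e-01  2.90839956e-01  1.69402425e+00 -4.44089210e-16
  1.15672845e+00  1.10510594e+00]
[-9.30882964e-02  3.70895828e-01  1.56924919e+00 -4.44089210e-16
  1.20144764e+00  1.15020803e+00]
[-1.38190390e-01  4.11845942e-01  1.83812688e+00 -4.44089210e-16
  8.91619834e-01  1.10510594e+00]
[-9.30882964e-02  4.79919750e-01  1.70826912e+00 -4.44089210e-16
  9.53403782e-01  1.15020803e+00]
[-1.76446357e-01  5.11691385e-01  1.64607101e+00 -4.44089210e-16
  9.83830254e-01 -5.03946357e-01]
[ 1.03453213e-01  4.57486915e-01  1.75160195e+00 -4.44089210e-16
  9.32503793e-01 -2.24046787e-01]
```

```bash
python3 - <<'E'
from h import *
q=rot(TH-np.pi/2)
gripper_to(.020,20)
r.move_to(w(-.078,-.058,.10),q)
print(r.move_l(w(-.078,-.058,Z),vel=.1,guard=10))
print("hit",r.move_l(w(-.02,-.058,Z),vel=.06,guard=12), f(telemetry.current_ee_pos()))
print("hit",r.move_l(w(.014,-.058,Z),vel=.03,guard=8), f(telemetry.current_ee_pos()),telemetry.current_wrist_force())
r.hold(.2)
im=vision.snapshot("wrist");cv2.imwrite("pics/w1.png",im[:,:,::-1]);print(telemetry.current_t(),telemetry.current_opening())
E
```

```text
False
hit False [-0.02028882 -0.05790439]
hit True [ 0.0070103  -0.05764865] [-0.00886074  0.30896703 -0.26289633]
9.0 0.01998202632429923
```

View pics/w1.png

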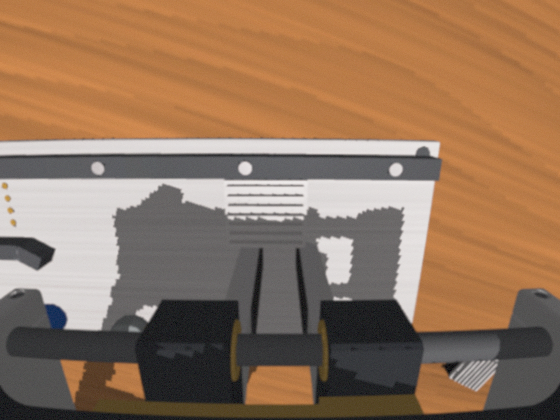

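The module lies flush and square against the rail (columns 227–306, rows 180–245). I'll back off, turn 90° and push along the rail.

```bash
python3 - <<'E'
from h import *
k=vision.get_calibration("wrist")
F=f(unproj(k,[(227,182),(306,182)],.030)); print("module y",F)
yc=F[:,1].mean(); yb=yc-.022
r.move_l(w(-.012,-.058,Z),vel=.08)
r.move_l(w(-.012,-.058,.10),vel=.2)
gripper_to(.006,20)
q=rot(TH); x=.035
r.move_to(w(x,yb-.028,.10),q)
print(r.move_l(w(x,yb-.028,Z),vel=.1,guard=10))
print("hit",r.move_l(w(x,.025,Z),vel=.05,guard=15), f(telemetry.current_ee_pos()),telemetry.current_wrist_force())
im=vision.snapshot("wrist");cv2.imwrite("pics/w2.png",im[:,:,::-1]);print(telemetry.current_t())
E
```

```text
module y [[ 0.05444699 -0.03144196]
 [ 0.0545364  -0.07190264]]
False
hit False [0.03500923 0.02493213] [-0.29113825 -0.54373945  0.04449539]
15.2333
```

View pics/w2.png

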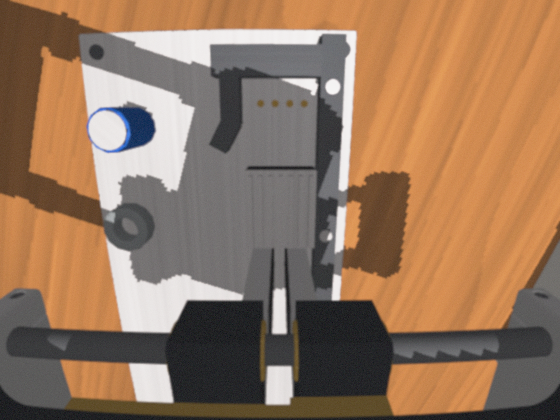

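The module is still square and on the rail (columns 247–316), lined up with the pocket. Next is the rest of the push, up to the stop.

```bash
python3 - <<'E'
from h import *
x=.035
print("hit",r.move_l(w(x,.055,Z),vel=.04,guard=12), f(telemetry.current_ee_pos()))
print("hit",r.move_l(w(x,.082,Z),vel=.02,guard=10), f(telemetry.current_ee_pos()),telemetry.current_wrist_force())
r.hold(.2)
r.move_l(w(x,.040,Z),vel=.06)
r.move_l(w(x,.035,.15),vel=.2); r.hold(.2)
k=vision.get_calibration("wrist");im=vision.snapshot("wrist");cv2.imwrite("pics/w3.png",im[:,:,::-1]);print(telemetry.current_t(),telemetry.current_wrist_force())
E
```

```text
hit False [0.0350229  0.05504323]
hit True [0.03471021 0.07230693] [ 0.00644881 -1.01299457 -0.22766582]
18.9333 [0.59511847 0.46463537 0.26713712]
```

View pics/w3.png

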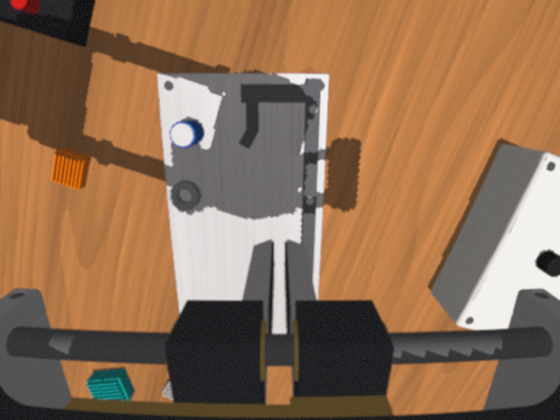

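It stopped at y = 72.3 mm, where about 73 mm was expected for home. I'll zoom in on the pocket with the contrast stretched to check.

```bash
python3 - <<'E'
from h import *
k=vision.get_calibration("wrist"); im=cv2.imread("pics/w3.png")
s=6;x0,y0=230,70
o=cv2.resize(im[70:165,230:335],None,fx=s,fy=s,interpolation=cv2.INTER_CUBIC)
o=np.clip(o.astype(float)*2.2-40,0,255).astype(np.uint8)
for P,z,c in ([(.017,.081),(.055,.081),(.055,.125),(.017,.125)],.030,(0,0,255)),([(.055,.03),(.055,.125),(.014,.125),(.014,.101),(.006,.086)],.022,(0,255,0)):
    p=(proj(k,[w(*a,z) for a in P])-[x0,y0]+.5)*s; cv2.polylines(o,[np.int32(p)],c[2]>0,c,1)
cv2.imwrite("pics/w3z.png",o)
E
```

```text
(no output)
```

View pics/w3z.png

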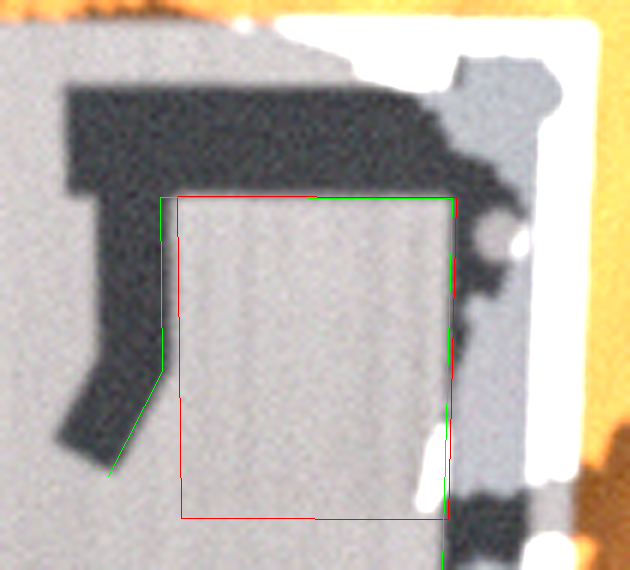

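```bash
python3 - <<'E'
from h import *
r.move_l(w(.0,-.10,.17),vel=.25); r.hold(.3)
T0=[]
for n,s in (("wrist",6),("scene",8),("side",8)):
    k=vision.get_calibration(n);im=np.ascontiguousarray(vision.snapshot(n)[:,:,::-1])
    print(n,[(round(d["score"],2),(f(d["at"])*1e3).round(1)) for d in models.mark_of("module",n)])
    c=proj(k,[w(.036,.103,.02)])[0]; h=int(400/s/2); a,b=int(c[0])-h,int(c[1])-h
    a=max(a,0);b=max(b,0)
    o=cv2.resize(im[b:b+2*h,a:a+2*h],(400,400),interpolation=cv2.INTER_CUBIC)
    lab=cv2.cvtColor(o,cv2.COLOR_BGR2LAB);lab[:,:,0]=cv2.createCLAHE(3,(3,3)).apply(lab[:,:,0]);T0.append(cv2.cvtColor(lab,cv2.COLOR_LAB2BGR))
cv2.imwrite("pics/chk.png",cv2.resize(np.hstack(T0),(800,267)) if 0 else np.vstack([np.hstack(T0[:2])]))
cv2.imwrite("pics/chk2.png",T0[2]);print(telemetry.current_t())
E
```

```text
wrist [(0.86, array([-172.2, -201.7])), (0.85, array([-165.6,   66.6]))]
scene [(0.72, array([-159.7, -407. ])), (0.67, array([-172.1, -201. ])), (0.56, array([ -88.7, -200.1])), (0.48, array([-167.7,   63.5]))]
side [(0.64, array([-0.8,  2.4])), (0.55, array([-174.8, -199. ])), (0.53, array([ 34.6, 105.6])), (0.43, array([-170.1,   71.3])), (0.42, array([ -85.7, -202.8]))]
20.25
```

View pics/chk.png

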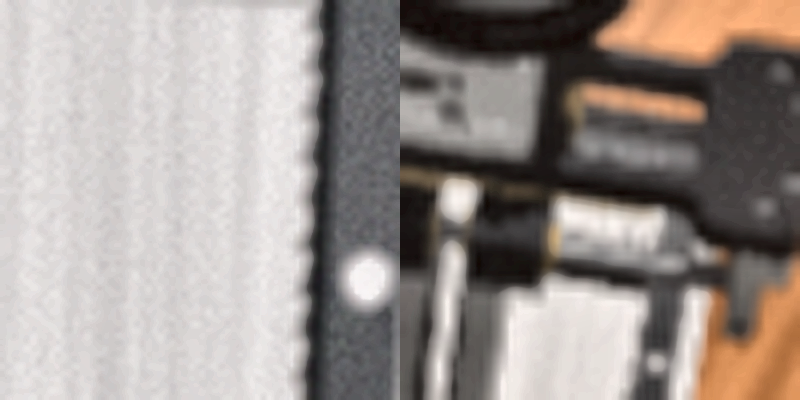

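The wrist crop missed the pocket and the arm hid it from the scene camera. The side network puts the module at (34.6,105.6) mm, which is home. I'll clear the arm and look once more.

```bash
python3 - <<'E'
from h import *
r.move_to(w(-.2,-.22,.30),rot(TH)); r.hold(.3)
T0=[]
for n in ("scene","side"):
    k=vision.get_calibration(n);im=np.ascontiguousarray(vision.snapshot(n)[:,:,::-1])
    for t in("module","capacitor","core"): print(n,t,[(round(d["score"],2),(f(d["at"])*1e3).round(1)) for d in models.mark_of(t,n)])
    c=proj(k,[w(.036,.09,.02)])[0].astype(int); h=29
    o=cv2.resize(im[c[1]-h:c[1]+h,c[0]-h:c[0]+h],(400,400),interpolation=cv2.INTER_CUBIC)
    p=(proj(k,[w(*a,.030) for a in [(.017,.081),(.055,.081),(.055,.125),(.017,.125)]])-c+h+.5)*400/58
    for a in p: cv2.circle(o,tuple(int(v) for v in a),3,(0,0,255),-1)
    T0.append(o)
cv2.imwrite("pics/chk3.png",np.hstack(T0));print(telemetry.current_t())
E
```

```text
scene module [(0.85, array([-170.3, -200.6])), (0.54, array([ -89.9, -202.3])), (0.47, array([-168.3,   67.1])), (0.46, array([ 37.3, 101.1]))]
scene capacitor [(0.6, array([-47.5, 103.7]))]
scene core [(0.42, array([-54.1,  48.6]))]
side module [(0.69, array([ 35.6, 103.8])), (0.69, array([-166.1,   68.6])), (0.65, array([-175.7, -200. ])), (0.51, array([ -87.5, -200.4]))]
side capacitor [(0.62, array([-156.4,  235. ])), (0.47, array([-45.8, 101. ]))]
side core [(0.45, array([-56.4,  45.9]))]
21.9917
```

View pics/chk3.png

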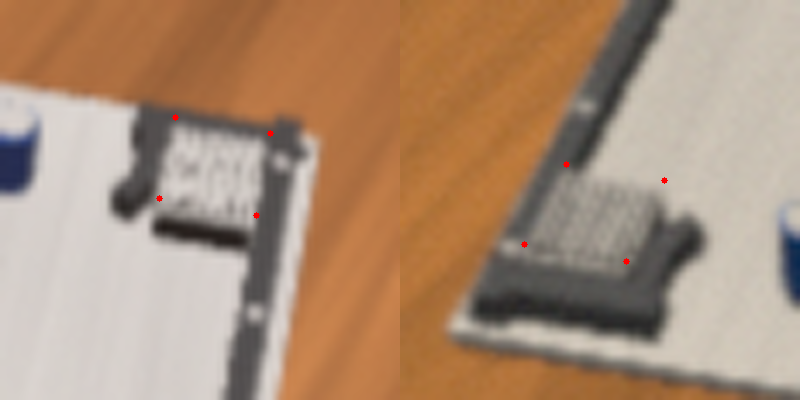

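Both views show the module square in the pocket. The scene overlay is off by about 2 px, which is calibration scale. There is time for a firmer confirming push, to make sure it bears on the stop and isn't jammed.

```bash
python3 - <<'E'
from h import *
x=.035; q=rot(TH)
r.move_to(w(x,.045,.12),q)
r.move_l(w(x,.045,Z),vel=.12,guard=10)
print("hit",r.move_l(w(x,.082,Z),vel=.02,guard=22), f(telemetry.current_ee_pos()),telemetry.current_wrist_force())
r.move_l(w(x,.040,Z),vel=.06)
r.move_l(w(x,.035,.13),vel=.2)
r.move_to(w(-.2,-.22,.30),q); r.hold(.3)
for n in ("scene","side"):
    vision.snapshot(n)
    for t in("module","stop_face","home"): print(n,t,[(round(d["score"],2),(f(d["at"])*1e3).round(1)) for d in models.mark_of(t,n) if f(d["at"])[0]>0])
print(telemetry.current_t())
E
```

```text
hit True [0.03504689 0.0724195 ] [ 1.72229497 -1.95109314  1.6794598 ]
scene module [(0.77, array([38.7, 99.4]))]
scene stop_face [(0.61, array([102.6, 365.1])), (0.59, array([ 33.6, 127.4]))]
scene home [(0.63, array([ 35.8, 104.8])), (0.23, array([53.7,  1.6]))]
side module [(0.67, array([ 35.5, 102.5]))]
side stop_face [(0.76, array([ 33., 127.]))]
side home [(0.6, array([ 41.1, 101.4]))]
29.3583
```

The firmer push (22 N guard) stopped at the same place, 72.4 mm against 72.3 mm before, so the module is hard against the stop. I'm handing in.

```bash
python3 -c "
from plant import r
r.sign_off()"
```

```text
the job is handed in; nothing more can be done
```

I pushed the module flat against the rail with the fingertips, then slid it along the rail into the corner pocket. The job was handed in at about 29 s of the 51 s allowed, with the arm well clear.

- **Against the rail:** the wrist picture showed the module flush and square to the rail, well short of the pocket.
- **Home:** two pushes, at force limits of 10 N and 22 N, stopped within 0.1 mm of each other (72.3 and 72.4 mm). That matches the module bearing on the end stop.
- **Pictures:** the pocket pictures, taken before the second push, show it square between the rail and lip. The networks afterwards put it near home, which is (36, 103) mm: side camera (35.5, 102.5), scene camera (38.7, 99.4).
- **Other things:** the capacitor and core measured within a few mm of their starting positions before the second push, and I did not measure them after it. I didn't re-measure the meter, tray, driver or postbox; the arm passed clear above them or away from them.

**Disagreements:**
- The scene camera's y is 3.6 mm short of home, just outside the 3 mm limit, and its overlay was about 2 pixels off. I took this as camera calibration and network error, because the side camera and the contact stops agree on home.
- One wrist close-up missed the pocket and told me nothing.

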